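# Find the concealed catch in the chest lid and spring the secret drawer

## Task

The trainee's wooden chest on the bench has a secret drawer behind the plain strip under the front edge of its lid. One of the five blocks in the band along the middle of the lid, the one set slightly lower than the rest, is really the sprung button of the concealed catch: find it with a light fingertip, press it in until the drawer springs out by itself, and let the button come back up. Do not touch the drawer itself, do not lean hard on the wood, and pick up or push aside nothing that lies on the chest or around it.

Things in the scene. Friction and masses are not known exactly. Their poses are not given: they have to be found in the camera images.
- chest: heavy light-wood chest on the bench (it does not shift), 290 x 400 mm, lid 310 x 430 mm, the lid's flat face 150 mm above the bench. Origin at the centre of its underside; x to its back, y along its length, z up. Its front (two everyday drawers with knobs, above them the plain strip that is the secret drawer's front) looks to -x. Pencil, tape and chisel lie on the lid, at least 50 mm from the band's centre line.
- band (a point): middle of the band, on the lid's face; axes as the chest's. The band: five wooden blocks alike, each 48 mm (x) by 56 mm (y), with centres at x = 0, y = -116, -58, 0, 58, 116 mm from here. Four are glued fast, flush with the lid. One, at any of the five places (not told: feel or look for it), is the catch's button: its face lies 2 mm lower and it gives when pressed.
- catch (a joint): how far the button block of the concealed catch is pressed in, m: 0 at rest, 0.008 fully in. It slides straight down inside the lid, on a spring: it begins to move at about 1.5 N and takes about 4.5 N fully in; the drawer is let go at about 0.005. It springs back to 0 when released.
- secret_drawer (a joint): how far the secret drawer has come out of the chest's front, along the chest's -x, m: 0 shut and held by the catch, 0.045 fully sprung out, against its stop. A spring drives it out in less than a second once the catch is pressed, and it stays out.
- drawer_front (a point): middle of the outer face of the secret drawer's front, a plain strip 296 mm long and 30 mm high, flush with the chest's front, its middle 116 mm above the bench; x, y, z as the chest's
- tape_measure: black pocket tape measure lying flat on the lid's far board, 70 x 64 mm, 36 mm high, origin at the centre of its underside; not part of the job
- pencil: flat red carpenter's pencil lying on the lid's near board, about 170 mm long along its own y, 12 mm wide, 8 mm high, origin at the centre of its underside; not part of the job
- try_square: try square lying on the bench off one end of the chest: dark wooden stock 110 x 22 x 20 mm along its y, steel blade 150 mm along its x; origin at the middle of the stock's underside; not part of the job
- chisel: chisel lying on the lid's far board, 235 mm long along its own x, 26 mm high, wooden handle to -x; origin 10 mm from the ferrule, at the underside; not part of the job
- mallet: wooden joiner's mallet lying on the bench, head 75 x 125 x 65 mm, handle to its -x, 320 mm overall; origin 120 mm from the head's centre, on the bench; not part of the job
- glue_bottle: white glue bottle with an orange cap standing on the bench, 64 mm across, 170 mm high; origin at the centre of its foot; not part of the job

How it is judged:
By the outcome, as a careful person would: the job done as asked, in the order asked, and still so for the second after the job is handed in, with the robot touching nothing.
It also fails if it takes over 45 s, if anything falls off the work surface, if the arm or the gripper's body presses on something with over 40 N, if the wrist force passes 120 N, or if a joint passes its speed limit or range.

## Robot

A 6-joint arm with a two-finger parallel gripper is mounted at the origin on the work surface. World frame = base frame: x ahead of the robot, y to its left, z up, the work surface at z = 0. Lengths are in m, angles in rad, forces in N, time in s.
With the tool pointing down it reaches from about 0.275 to 0.825 m from the base axis. Payload 4.9 kg.
Tool frame: the origin (TCP) lies midway between the tips of the shut fingers; the grasp point (between the pads) lies robot.grip_depth behind it (robot.grip_depth is the distance from the TCP to the grasp point, in m); z points along the fingers, y is the line along which they close (so a half turn about z gives the same grasp; the last joint's range is limited). The gripper opens to 85 mm and grips with 20 to 120 N. Pads are 22 mm wide; open, the fingers measure 114 mm over their backs; the gripper's body (76 mm by 85 mm) begins 54 mm behind the grasp point. The pads swing forward as they close: fully open they stand 13 mm farther back than shut.
Start: joints at [1.197, 0.326, -0.193, 1.052, 0, 1.437], TCP at [0.131, 0.534, 0.231] pointing down, gripper open.
Joint ranges: [-2.65, 2.65], [-0.97, 1.79], [-1.3, 1.35], [-1.93, 2.1], [-1.47, 1.37], [-3.14, 3.14]. Speed limits (rad/s): [2.57, 2.57, 3.14, 3.14, 3.14, 3.14].

## Interface

Orientations are given as a unit quaternion [w, x, y, z].
In Python, from bench import robot gives the robot as it stands.
- The arm moves only by the tool play_rows, never from a script. Its argument "commands" is one flat list of numbers, 7 for each row, row after row: the shift along the tool's x, y, z in m, then the turn, a rotation vector about the tool's x, y, z in rad, then the finger opening in m, from 0 to 0.0854. A call has 1 to 20 rows; each row shifts and turns the commanded pose from where the row before left it, along the tool's axes as they then stand; what a row does not reach is not made up. A row lasts 1/10 s, in which the tool goes at most 50 mm and 8.59 degrees, less where a joint would pass 70% of its speed; a pose out of reach is approached as far as the arm can. A call is refused whole if a number of a shift passes 0.05 or a number of a turn 0.15, either way. A call with a gripper value outside its range is refused whole. The fingers move at their own pace and stop on an object; "newtons" is the grip in N (left out, the last holds). Time passes only in rows, so rows that do not move let the fingers close. It gives the time, the measured TCP pose, the force, the opening and the grip force at its end, in the units of the state.
- robot.get_state(): the state, without advancing time (a new reading comes with each control period).
- robot.camera(name): name is "side" or "top"; returns (picture, depth): 384x512x3 uint8, red, green, blue; 384x512 float32, m along the optical axis (not along the pixel's ray), 0 where there is no reading.
- robot.calibration(name): a dict with "K" (3x3 intrinsics, pixels), "pose" (4x4, takes a point from camera to world coordinates). Camera axes: x right, y down, z forward; pixel columns grow to the right and rows downward; lengths in m; the calibration is good to about 2 mm. A picture is of the moment at which its call begins. calibration takes no time and is no camera call.
- robot.job_done(): hands the job in; it is judged then, once.
The state is a dict: "time": time; "joint_positions": joint angles; "joint_velocities": joint speeds; "tau": joint torques, N m; "eef_pos": TCP position; "tool_rot": TCP orientation; "wrist_force": force on the tool from outside, world axes, zero at the start; "wrist_torque": the same for the moment, N m; "gripper_width": opening from 0.0 (shut) to 1.0 (fully open); "grasp_force": force on a finger pad.
Only numpy, scipy, OpenCV 4.12 (cv2) and the standard library are available. Lean on these libraries where they do the work, as an engineer would, in place of code of your own. Each camera call takes 0.05 s, during which the arm holds its last target. There are 200 camera calls.

## Working session

There is one attempt and no reset: what is moved stays moved. The work goes in short steps, Python scripts to look and compute and a tool call to move; the robot and the scene stay as the last step left them, time stands still between calls to the robot, and variables do not carry over. Pictures are saved under pics/ and viewed, at most 10 in all, crops included, and the job is handed in when it is done.

Besides the shell and the picture viewer there is one more tool, called after "Request:" as a command line: name --argument value ..., lists and objects as JSON in quotes. play_rows: Moves the arm, as the interface text tells. Its arguments: {"type":"object","properties":{"commands":{"type":"array"},"newtons":{"type":"number"}},"required":["commands"]}

```bash
mkdir -p pics; python3 - <<'E'
from bench import robot
import cv2,numpy as np
for n in("top","side"):
    p,d=robot.camera(n); np.savez(f"{n}0.npz",p=p,d=d,**robot.calibration(n))
    cv2.imwrite(f"pics/{n}0.png",cv2.resize(p[:,:,::-1],(768,576)))
    print(n,robot.calibration(n)["pose"].round(3).tolist())
s=robot.get_state(); print(s); print(robot.grip_depth)
E
```

```text
top [[0.006, -0.987, 0.16, 0.379], [-1.0, -0.006, -0.0, -0.008], [0.001, -0.16, -0.987, 1.318], [0.0, 0.0, 0.0, 1.0]]
side [[0.549, 0.787, -0.281, 0.91], [0.835, -0.514, 0.195, -0.219], [0.009, -0.342, -0.94, 1.268], [0.0, 0.0, 0.0, 1.0]]
{'time': 0.1, 'joint_positions': array([ 1.19679077e+00,  3.26890507e-01, -1.93455699e-01,  1.05201429e+00,
        1.73011664e-05,  1.43659278e+00]), 'joint_velocities': array([-9.87560536e-05, -8.28365338e-04,  3.14611219e-03, -1.23819009e-03,
       -1.29354072e-03,  4.75069582e-04]), 'tau': array([ 2.05673418e-04, -4.44239509e+01,  2.63037300e+01,  7.85487966e-03,
       -1.01073958e-04, -1.68282508e-06]), 'eef_pos': array([0.13042755, 0.53378437, 0.23057955]), 'tool_rot': array([-2.04972022e-04,  1.19613893e-01,  9.92820178e-01, -7.54795258e-04]), 'wrist_force': array([ 0.24046662,  0.11913806, -0.89678971]), 'wrist_torque': array([0.03571977, 0.01611672, 0.04042721]), 'grasp_force': 0.0, 'gripper_width': 1.0015506596323043}
0.0187
```

View pics/top0.png

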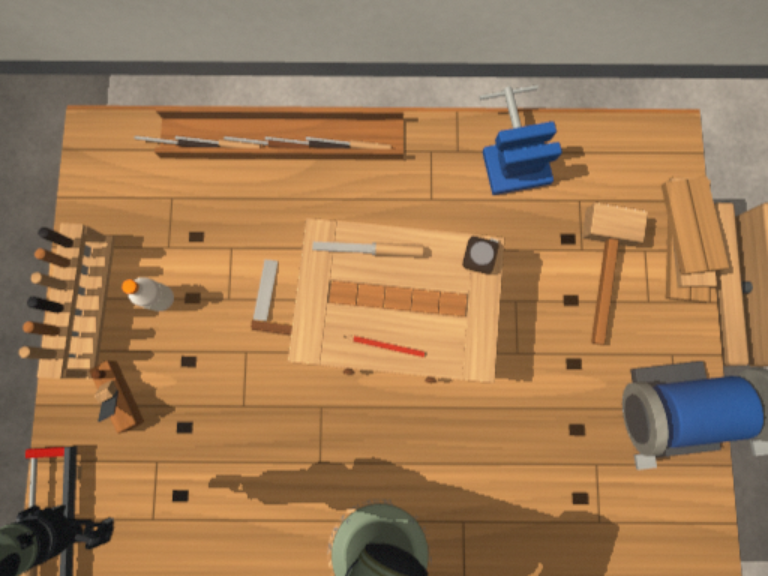

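View pics/side0.png

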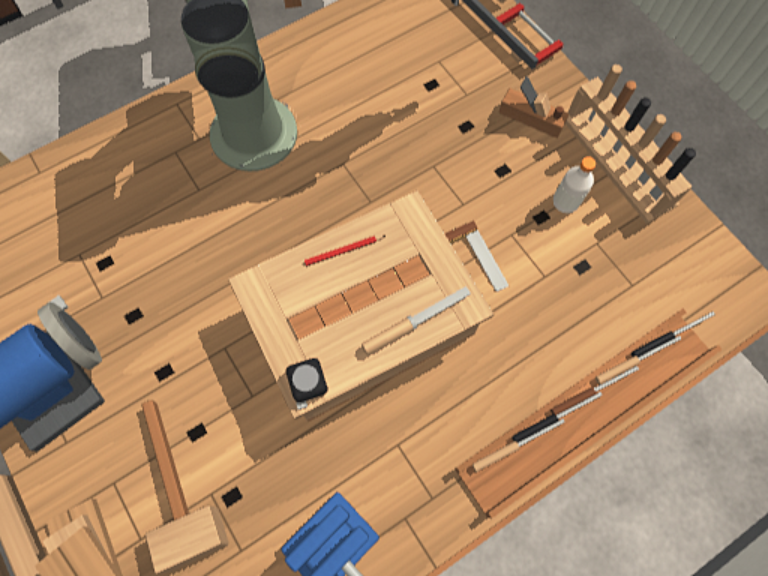

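The top view shows the chest at the centre, with the band from about (329,292) to (467,303) in the scaled picture. The pencil is on the near board, and the chisel and tape are on the far board. The side view agrees. Next I'll segment the band and compare the block heights.

```bash
cat >h.py <<'E'
import numpy as np,cv2
def world(d,K,T):
    v,u=np.indices(d.shape); 
    c=np.stack([(u-K[0,2])/K[0,0]*d,(v-K[1,2])/K[1,1]*d,d],-1)
    return c@T[:3,:3].T+T[:3,3]
E
python3 - <<'E'
from h import *
for n in("top","side"):
    z=np.load(n+"0.npz");p,d=z["p"],z["d"];W=world(d,z["K"],z["pose"])
    hsv=cv2.cvtColor(p,cv2.COLOR_RGB2HSV)
    box=np.zeros(d.shape,bool)
    if n=="top": box[184:214,214:316]=1
    else: box[165:230,188:290]=1
    lid=box&(abs(W[...,2]-.15)<.012)
    sat=hsv[...,1].astype(int)
    t,_=cv2.threshold(hsv[...,1][lid].reshape(-1,1),0,255,cv2.THRESH_OTSU)
    m=(lid&(sat>t)).astype(np.uint8); m=cv2.morphologyEx(m,cv2.MORPH_OPEN,np.ones((3,3)))
    k,l,st,_=cv2.connectedComponentsWithStats(m); print(n,t,st[1:].tolist())
    m=l==1+np.argmax(st[1:,4])
    m=cv2.morphologyEx(m.astype(np.uint8),cv2.MORPH_CLOSE,np.ones((5,5)))>0
    P=W[m]; r=cv2.minAreaRect((P[:,:2]*1000).astype(np.float32)); print(r, P[:,2].mean())
    c=np.array(r[0])/1000; b=cv2.boxPoints(r)/1000
    e=[b[1]-b[0],b[2]-b[1]]; y=max(e,key=np.linalg.norm); y=y/np.linalg.norm(y); y=y*np.sign(y[1]); x=np.array([y[1],-y[0]])
    print("yaw",np.arctan2(x[1],x[0]),"axes",x,y)
    A=W[...,:2]-c; X=A@x;Y=A@y
    surr=(abs(W[...,2]-.15)<.015)&(abs(X)<.05)&(abs(X)>.03)&(abs(Y)<.14)
    Q=W[surr];co=np.linalg.lstsq(np.c_[Q[:,:2],np.ones(len(Q))],Q[:,2],rcond=None)[0]
    print("lid z",Q[:,2].mean(),Q[:,2].std())
    for i in range(5):
        yc=(i-2)*.058
        s=(abs(X)<.018)&(abs(Y-yc)<.022); R=W[s]
        dz=R[:,2]-np.c_[R[:,:2],np.ones(len(R))]@co
        print(i,(c+y*yc).round(4),s.sum(),"dz mm",np.median(dz)*1e3,dz.std()*1e3/np.sqrt(len(dz)),p[s].mean(0).round(0))
E
```

```text
top 146.0 [[220, 187, 91, 24, 1318]]
((545.1883544921875, -28.9765625), (228.7696075439453, 245.82730102539062), 39.8010368347168) 0.15339591156651772
yaw 0.6946591 axes [0.768272  0.6401236] [-0.6401236  0.768272 ]
lid z 0.14923881489473634 0.0028253958284169276
0 [ 0.6194 -0.1181] 152 dz mm 0.12940283339528402 0.1841325122077573 [224. 170. 111.]
1 [ 0.5823 -0.0735] 154 dz mm 0.5017576338610247 0.5467553342288055 [214. 157. 100.]
2 [ 0.5452 -0.029 ] 157 dz mm 0.22641568133258128 0.18665282593497404 [193. 125.  70.]
3 [0.5081 0.0156] 160 dz mm -0.03045980212217081 0.18535593571655226 [225. 171. 111.]
4 [0.4709 0.0601] 159 dz mm 0.274192136877488 0.2882936346240424 [216. 153. 100.]
side 123.0 [[204, 165, 25, 12, 113], [230, 165, 3, 3, 9], [193, 171, 92, 55, 1438]]
((725.126220703125, -53.973297119140625), (287.7298583984375, 403.5274963378906), 83.65650939941406) 0.14989766897213924
yaw 1.4600816 axes [0.11048873 0.9938774 ] [-0.9938774   0.11048873]
lid z 0.14934352981923768 0.0028481856909100918
0 [ 0.8404 -0.0668] 170 dz mm -148.48562550734923 0.17876104930251285 [210. 159. 110.]
1 [ 0.7828 -0.0604] 163 dz mm -148.89628502506858 0.17766974510110087 [196. 147. 102.]
2 [ 0.7251 -0.054 ] 190 dz mm -149.08179439662806 3.894805350730315 [174. 132.  92.]
3 [ 0.6675 -0.0476] 215 dz mm 5.43028746477145 0.8380097466222168 [217. 177. 129.]
4 [ 0.6098 -0.0412] 175 dz mm -0.17663190608116497 0.1553030394383459 [227. 185. 135.]
```

```bash
cat >b.py <<'E'
from h import *
def plane(shape,K,T,h=.15):
    one=world(np.ones(shape),K,T); r=one-T[:3,3]
    return T[:3,3]+r*((h-T[2,3])/r[...,2])[...,None]
E
python3 - <<'E'
from b import *
from bench import robot
for n in("top","side"):
    z=np.load(n+"0.npz");p,K,T=z["p"],z["K"],z["pose"]
    D=[z["d"]]+[robot.camera(n)[1] for _ in range(6)]
    D=np.array(D);D[D==0]=np.nan;d=np.nanmedian(D,0)
    W=world(d,K,T);G=plane(d.shape,K,T)
    hsv=cv2.cvtColor(p,cv2.COLOR_RGB2HSV); s=hsv[...,1].astype(int)
    box=(abs(G[...,0]-.545)<.09)&(abs(G[...,1]+.03)<.17)&(abs(W[...,2]-.15)<.012)
    t,_=cv2.threshold(hsv[...,1][box].reshape(-1,1),0,255,cv2.THRESH_OTSU)
    m=(box&(s>t)).astype(np.uint8); m=cv2.morphologyEx(m,cv2.MORPH_OPEN,np.ones((3,3)))
    k,l,st,_=cv2.connectedComponentsWithStats(m); m=l==1+np.argmax(st[1:,4])
    r=cv2.minAreaRect((G[m][:,:2]*1000).astype(np.float32)); print(n,t,r,m.sum())
    c=np.array(r[0])/1000;b=cv2.boxPoints(r)/1000
    y=max([b[1]-b[0],b[2]-b[1]],key=np.linalg.norm);y=y/np.linalg.norm(y);y*=np.sign(y[1]);x=np.array([y[1],-y[0]])
    print("yaw",np.arctan2(x[1],x[0]))
    A=G[...,:2]-c;X=A@x;Y=A@y;ok=np.isfinite(d)&(abs(W[...,2]-.15)<.012)
    Q=W[ok&(abs(X)<.045)&(abs(X)>.03)&(abs(Y)<.14)]
    co=np.linalg.lstsq(np.c_[Q[:,:2],np.ones(len(Q))],Q[:,2],rcond=None)[0]; print("lid",np.median(Q[:,2]))
    for i in range(5):
        yc=(i-2)*.058;R=W[ok&(abs(X)<.02)&(abs(Y-yc)<.024)]
        dz=(R[:,2]-np.c_[R[:,:2],np.ones(len(R))]@co)*1e3
        print(i,(c+y*yc).round(4),len(R),"dz %.2f +- %.2f"%(np.median(dz),dz.std()/len(dz)**.5))
    ctr=np.argwhere(m).mean(0).astype(int);a,e=ctr
    cv2.imwrite(f"pics/{n}z.png",cv2.resize(p[a-40:a+40,e-60:e+60,::-1],(780,520),interpolation=cv2.INTER_CUBIC))
E
```

```text
top 146.0 ((549.654052734375, -35.364166259765625), (287.4471740722656, 48.34206008911133), 84.28779602050781) 1332
yaw -0.099696785
lid 0.14924581126299485
0 [ 0.5381 -0.1508] 192 dz 0.16 +- 0.08
1 [ 0.5439 -0.0931] 192 dz -0.06 +- 0.08
2 [ 0.5497 -0.0354] 193 dz 0.15 +- 0.07
3 [0.5554 0.0223] 189 dz -1.85 +- 0.08
4 [0.5612 0.0801] 188 dz 0.37 +- 0.07
side 123.0 ((551.6773071289062, -35.44737243652344), (287.0833740234375, 48.293209075927734), 84.79605102539062) 1451
yaw -0.090825886
lid 0.14915726034932297
0 [ 0.5412 -0.151 ] 220 dz -0.07 +- 0.07
1 [ 0.5464 -0.0932] 214 dz 0.13 +- 0.07
2 [ 0.5517 -0.0354] 203 dz 0.05 +- 0.06
3 [0.5569 0.0223] 203 dz -1.99 +- 0.07
4 [0.5622 0.0801] 204 dz -0.02 +- 0.07
```

View pics/sidez.png

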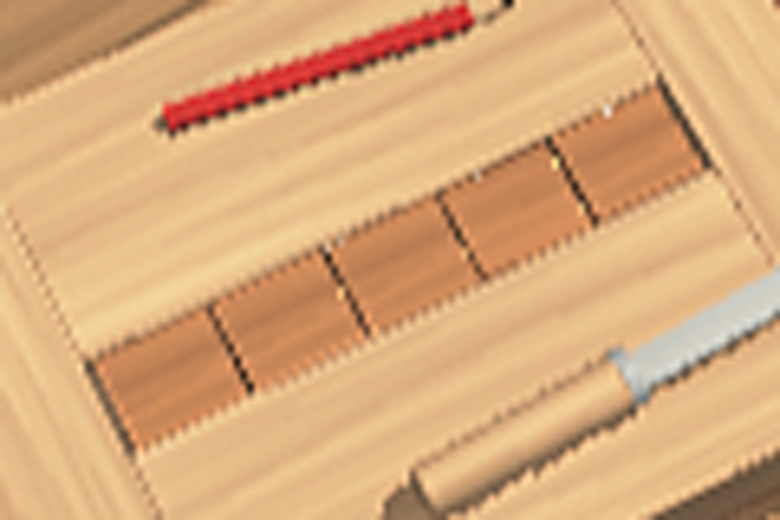

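Both cameras agree that the block at y = +58 mm sits 1.9 mm low. Its centre is at about (0.556, 0.022), and the lid face reads 149 mm against the stated 150 mm. I'll shut the fingers and travel above it at the present height.

Request:
play_rows --commands '[-0.0167,-0.01235,0,0,0,0,0,-0.0334,-0.0247,0,0,0,0,0,-0.0334,-0.0247,0,0,0,0,0,-0.0334,-0.0247,0,0,0,0,0,-0.0334,-0.0247,0,0,0,0,0,-0.0334,-0.0247,0,0,0,0,0,-0.0334,-0.0247,0,0,0,0,0,-0.0334,-0.0247,0,0,0,0,0,-0.0334,-0.0247,0,0,0,0,0,-0.0334,-0.0247,0,0,0,0,0,-0.0334,-0.0247,0,0,0,0,0,-0.0334,-0.0247,0,0,0,0,0,-0.0334,-0.0247,0,0,0,0,0,-0.0334,-0.0247,0,0,0,0,0,-0.0334,-0.0247,0,0,0,0,0,-0.0334,-0.0247,0,0,0,0,0,-0.0167,-0.01235,0,0,0,0,0,0,0,0,0,0,-0.07,0,0,0,0,0,0,-0.07,0,0,0,0,0,0,0,0]' --newtons 20

```text
time: 2.7
eef_pos: [0.5559, 0.0231, 0.2311]
tool_rot: [-0.0, 0.05, 0.999, 0.0]
wrist_force: [0.2, -0.7, -0.1]
gripper_width: -0.001
grasp_force: 0.0
```

Request:
play_rows --commands '[0,-0.001,0.01,0,0,0,0,0,0,0.02,0,0,0,0,0,0,0.02,0,0,0,0,0,0,0.015,0,0,0,0,0,0,0.005,0,0,0,0,0,0,0.003,0,0,0,0,0,0,0,0,0,0,0,0,0,0,0,0,0,0]'

```text
time: 3.5
eef_pos: [0.5563, 0.0225, 0.159]
tool_rot: [0.001, 0.05, 0.999, -0.0]
wrist_force: [0.3, 1.1, -0.0]
gripper_width: -0.002
grasp_force: 0.0
```

```bash
python3 - <<'E'
from bench import robot
import cv2
p,d=robot.camera("side"); cv2.imwrite("pics/s1.png",cv2.resize(p[130:270,140:330,::-1],(760,560)))
print(robot.get_state()["wrist_force"],robot.get_state()["eef_pos"])
E
```

```text
[-0.195365   -0.1239814   0.44803151] [0.55633838 0.02246454 0.15905801]
```

View pics/s1.png

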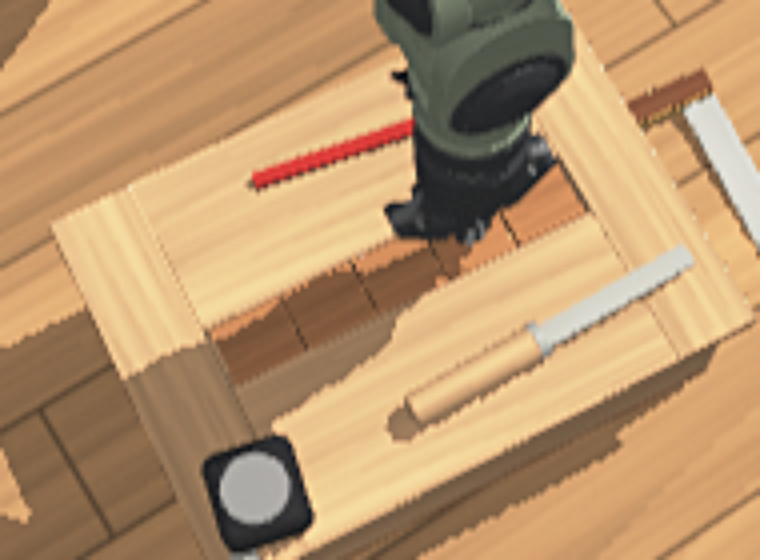

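The fingertip is over the second block from the right, near (470,240), and clear of the pencil, chisel and tape. I'll go down slowly and feel for the button.

Request:
play_rows --commands '[0,0,0.003,0,0,0,0,0,0,0.003,0,0,0,0,0,0,0.002,0,0,0,0,0,0,0.002,0,0,0,0,0,0,0.001,0,0,0,0,0,0,0.001,0,0,0,0,0,0,0,0,0,0,0,0,0,0,0,0,0,0]'

```text
time: 4.35
eef_pos: [0.5557, 0.0224, 0.1464]
tool_rot: [0.0, 0.05, 0.999, -0.0]
wrist_force: [-0.8, -0.3, 2.8]
gripper_width: 0.002
grasp_force: 1.8
```

About 2.8 N at z = 0.146, so the tip is on the button and it has begun to give. I'll press further in small steps.

Request:
play_rows --commands '[0,0,0.001,0,0,0,0,0,0,0.001,0,0,0,0,0,0,0.001,0,0,0,0,0,0,0.001,0,0,0,0,0,0,0.001,0,0,0,0,0,0,0,0,0,0,0,0,0,0,0,0,0,0]'

```text
time: 5.05
eef_pos: [0.5558, 0.0225, 0.1413]
tool_rot: [0.0, 0.05, 0.999, -0.0]
wrist_force: [-1.8, -0.2, 3.6]
gripper_width: 0.0
grasp_force: 1.9
```

```bash
python3 - <<'E'
from bench import robot
import cv2
p,d=robot.camera("top"); cv2.imwrite("pics/t1.png",cv2.resize(p[130:270,170:360,::-1],(760,560)))
s=robot.get_state();print(s["wrist_force"],s["eef_pos"])
E
```

```text
[-0.98260726  0.18928738  3.26351004] [0.5558158  0.02246604 0.14128004]
```

View pics/t1.png

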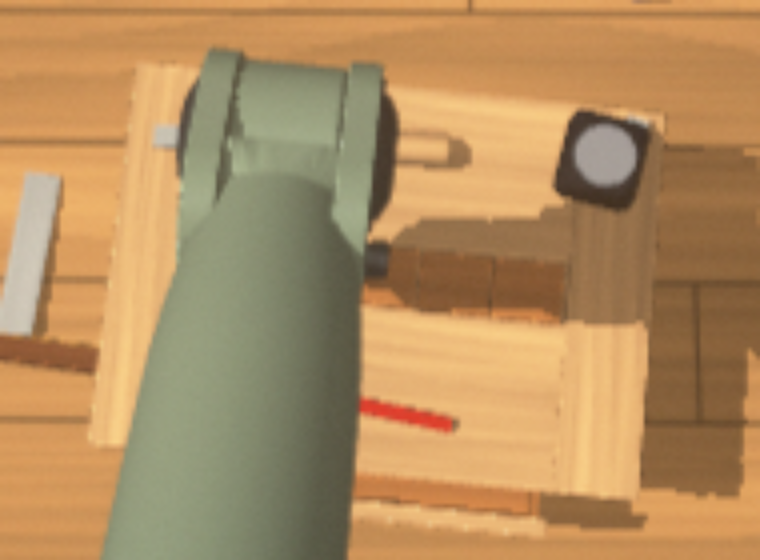

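The drawer is out: a new strip shows at the chest's front near (450,505–525). I'll lift straight up to let the button return, then check.

Request:
play_rows --commands '[0,0,-0.002,0,0,0,0,0,0,-0.003,0,0,0,0,0,0,-0.005,0,0,0,0,0,0,-0.01,0,0,0,0,0,0,-0.02,0,0,0,0,0,0,-0.03,0,0,0,0,0,0,-0.03,0,0,0,0,0,0,-0.02,0,0,0,0,0,0,0,0,0,0,0,0,0,0,0,0,0,0]'

```text
time: 6.1
eef_pos: [0.5559, 0.0225, 0.2615]
tool_rot: [0.0, 0.05, 0.999, 0.0]
wrist_force: [-0.2, -1.3, -0.5]
gripper_width: 0.001
grasp_force: 0.0
```

```bash
python3 - <<'E'
from b import *
from bench import robot
D=[];
for _ in range(7): p,d=robot.camera("side");D.append(d)
cv2.imwrite("pics/s2.png",cv2.resize(p[100:270,120:330,::-1],(756,612))[:600])
D=np.array(D);D[D==0]=np.nan;d=np.nanmedian(D,0);c=robot.calibration("side");K,T=c["K"],c["pose"]
W=world(d,K,T)
for nm,cx,cy in(("button",.5564,.0223),("nbr2",.551,-.0354),("nbr4",.5617,.0801)):
    s=(abs(W[...,0]-cx)<.018)&(abs(W[...,1]-cy)<.02)&(abs(W[...,2]-.15)<.015)
    print(nm,s.sum(),np.median(W[s][:,2]))
a=-.095;x=np.array([np.cos(a),np.sin(a)]);y=np.array([-x[1],x[0]])
A=W[...,:2]-[.5505,-.0354];X=A@x;Y=A@y
s=(abs(Y)<.13)&(X<-.145)&(X>-.25)&(abs(W[...,2]-.12)<.02)
print("drawer pts",s.sum(),np.percentile(X[s],[2,50]) if s.any() else "", np.median(W[s][:,2]))
print(robot.get_state()["time"],robot.get_state()["wrist_force"])
E
```

```text
button 153 0.14725545269524276
nbr2 153 0.14906768569776596
nbr4 150 0.14931322525866586
drawer pts 542 [-0.18662674 -0.17474471] 0.1289286813227397
6.45 [0.60989424 0.00812277 0.59441109]
```

View pics/s2.png

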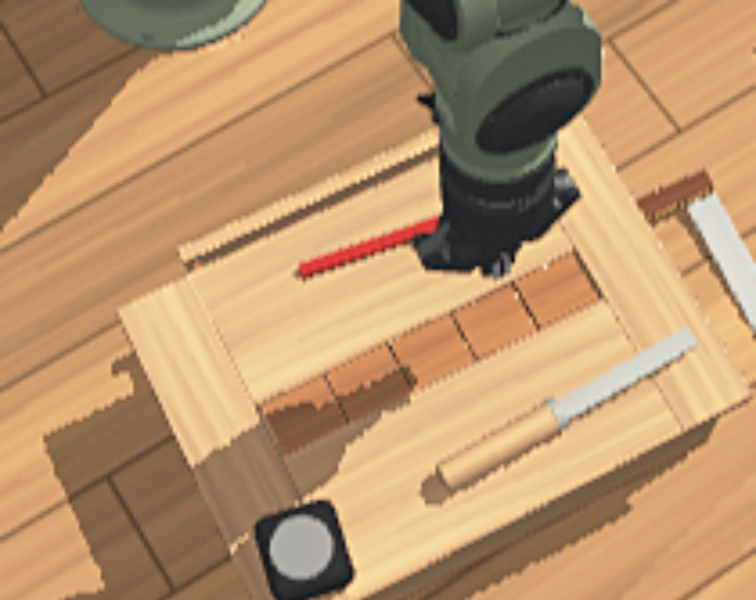

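The drawer strip stands out along the chest's front, about 43 mm, near (310,190) in the crop. The button is back at rest 2 mm low, nothing else has moved, and the gripper is clear.

```bash
python3 -c "
from bench import robot
print(robot.job_done())"
```

```text
the job is handed in; nothing more can be done
None
```

The job is handed in: I pressed the low block (y = +58 mm) with about 4 N, the secret drawer sprang out about 43 mm by camera, the button came back up, and the gripper ended clear with nothing else moved.

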